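# Make up the urine kit and the smear kit in the veterinary lab

## Robot

A 6-joint arm with a two-finger parallel gripper is mounted at the origin on the work surface. World frame = base frame: x ahead of the robot, y to its left, z up, the work surface at z = 0. Lengths are in mm, angles in rad, forces in N, time in s.
With the tool pointing down it reaches from about 425 to 950 mm from the base axis. Payload 3.5 kg.
Tool frame: the origin (TCP) lies at the centre of the arm's flange, where the gripper is bolted on; the fingertips stand 173 mm ahead of it and the grasp point (between the pads) lies 155 mm ahead of it; z points along the fingers, y is the line along which they close (so a half turn about z gives the same grasp; the last joint's range is limited). The gripper opens to 85 mm and grips with 20 to 120 N. Pads are 22 mm wide; open, the fingers measure 114 mm over their backs; the gripper's body (76 mm by 85 mm) begins 54 mm behind the grasp point. The pads swing forward as they close: fully open they stand 13 mm farther back than shut.
Start: joints at [-1.305, 0.286, 1.577, -0, 1.279, -0.15], TCP at [272.669, -617.462, 404.725] pointing down, gripper open.
Joint ranges: [-2.77, 2.77], [-0.9, 2.22], [0.21, 2.48], [-1.53, 4.67], [0.24, 2.81], [-2.84, 2.84]. Speed limits (rad/s): [2.79, 2.79, 3.14, 3.14, 3.14, 3.14].

## Interface

Orientations are given as a unit quaternion [x, y, z, w].
In Python, from bench import telemetry, capture, order gives the robot as it stands.
- The arm moves only by the shell command python3 -m jog 'ROWS' [FORCE]. ROWS is JSON, a list of rows, each a list of 7 numbers: the turn, a rotation vector about the tool's x, y, z in units of 90 degrees (1.0 is 90 degrees), then the shift along the tool's x, y, z in units of 400 mm (1.0 is 400 mm), then the opening, from 0 (shut) to 1 (fully open). A call has 1 to 5 rows; each row shifts and turns the commanded pose from where the row before left it, along the tool's axes as they then stand; what a row does not reach is not made up. A row lasts 1/12 s, in which the tool goes at most 41.7 mm and 7.16 degrees, less where a joint would pass 70% of its speed; a pose out of reach is approached as far as the arm can. A call with a number of a shift or a turn outside -1 to 1 is refused whole. A call with a gripper value outside its range is refused whole. The fingers move at their own pace and stop on an object; FORCE is the grip in N (left out, the last holds). Time passes only in rows, so rows that do not move let the fingers close. It gives the time, the measured TCP pose, the force, the opening and the grip force at its end, in the units of the state.
- telemetry.get_obs(): the state, without advancing time (a new reading comes with each control period).
- capture(name): name is "scene" or "side" or "wrist"; returns a dict with "color" (384x512x3 uint8, red, green, blue), "camera_matrix" (3x3 intrinsics, pixels), "camera_from_world" (4x4, takes a point from world to camera coordinates). Camera axes: x right, y down, z forward; pixel columns grow to the right and rows downward; lengths in mm; the calibration is good to about 2 mm. The wrist camera is an equidistant fisheye: a pixel r from the principal point sees the ray r / f radians off the axis. A picture is of the moment at which its call begins. There is no depth.
- order.finish_job(): hands the job in; it is judged then, once.
The state is a dict: "t": time; "qpos": joint angles; "qvel": joint speeds; "effort": joint torques, N m; "tool_pos": TCP position; "eef_rot": TCP orientation; "ft_force": force on the tool from outside, world axes, zero at the start; "wrist_torque": the same for the moment, N m; "grip_width": opening from 0.0 (shut) to 1.0 (fully open); "grip_force": force on a finger pad.
Only numpy, scipy, OpenCV 4.12 (cv2) and the standard library are available. Lean on these libraries where they do the work, as an engineer would, in place of code of your own. Each camera call takes 0.05 s, during which the arm holds its last target. There are 200 camera calls.

## Task

Make up two kits for today's house calls. Into the blue tray, for the urine check: the refractometer, eased out of its foam case and laid flat, gently, and the specimen pot with the yellow lid. Into the white tray, for the smears: the green slide mailer lying flat, the purple-capped stain bottle and the brown bottle of immersion oil; pot and bottles stand upright on the tray floor, and the red-lidded pot stays where it is.

Things in the scene. Friction and masses are not known exactly. Their poses are not given: they have to be found in the camera images.
- tray_blue: Shallow open plastic instrument tray, mid blue, 190 mm (its x) by 160 mm (its y), walls 4 mm thick, 22 mm high; flat inner floor (182 by 152 mm) 4 mm above the bench. Fixed to the bench, left or right of the robot (the two are often exchanged). Origin at the centre of its underside, z up.
- tray_white: Shallow open plastic instrument tray, white, 190 mm (its x) by 160 mm (its y), walls 4 mm thick, 22 mm high; flat inner floor (182 by 152 mm) 4 mm above the bench. Fixed to the bench, left or right of the robot (the two are often exchanged). Origin at the centre of its underside, z up.
- case: Black hard case lying open, fixed; base 210 (x) by 130 (y) by 40 mm high, origin under its centre, z up; 20 mm high lid lies open flat on its -y side, beyond it. Base filled with dark foam, 38 mm high, from x = -100 to -28 mm, with the cutout for the refractometer's head; the rest (to x = +100, y within 60 mm) is an open well, floor 10 mm above the bench, with room for fingers.
- refractometer: Hand refractometer, 150 mm long along its x, 160 g, in the case along the case's x, 10 mm above the bench. x -75 to -30 mm: silvery prism head with flat base, 26 wide, 29 high, pale blue plate on top, pinched in the foam; to +45: black barrel, 26 in diameter; to +75: ring and eyecup, 30 in diameter. Origin mid-length on its underside (near the balance point), z up; it does not roll.
- barrel (a point): Where to take the refractometer: on the axis of its black barrel (26 mm in diameter), 10 mm from mid-length towards the eyepiece and 15 mm above its underside; axes as the refractometer's. Grip firmly across it and ease it straight up with small wiggles: springy foam lips pinch the head from both sides (5 N or so; 1.5 mm of play sideways); after 30 mm of lift it is free.
- pot_yellow: Specimen pot with a YELLOW screw lid: off-white body 41 mm in diameter, ribbed lid 47 mm in diameter from 50 to 64 mm height, 30 g, standing upright. Somewhere among the stock on the bench, its sides at least 25 mm clear of other things; origin at the centre of its underside, z up.
- pot_red: Specimen pot with a RED screw lid, otherwise exactly like the yellow one. Not wanted today: stays where it stands. Somewhere among the stock on the bench, its sides at least 25 mm clear of other things; origin at the centre of its underside, z up.
- stain_bottle: White dropper bottle of stain with a purple band and purple pointed cap: body 30 mm in diameter up to 41 mm height, cap tip at 69 mm, 45 g, standing upright. Somewhere among the stock on the bench, its sides at least 25 mm clear of other things; origin at the centre of its underside, z up.
- oil_bottle: Amber-brown bottle of immersion oil with a cream band and black cap: body 30 mm in diameter up to 35 mm height, cap 21 mm in diameter up to 60 mm, 45 g, standing upright. Somewhere among the stock on the bench, its sides at least 25 mm clear of other things; origin at the centre of its underside, z up.
- slide_mailer: Green flat plastic box for microscope slides (slide mailer), 84 mm long (its x) by 30 mm wide (y) by 15 mm high, 40 g, lying flat with its length within 25 degrees of the robot's x. Somewhere among the stock on the bench, its sides at least 25 mm clear of other things; origin at the centre of its underside, z up.
Things that resemble listed ones, but are neither listed nor needed, are in the scene too. Leave any turquoise look-alike of the stain_bottle alone. Of the things like the refractometer, leave any that is pink; of the rest the larger one is meant.

How it is judged:
By the outcome, as a careful person would: the job done as asked, in the order asked, and still so for the second after the job is handed in, with the robot touching nothing.
It also fails if it takes over 109 s, if anything falls off the work surface, if the arm or the gripper's body presses on something with over 40 N, if the wrist force passes 120 N, or if a joint passes its speed limit or range.

## Working session

There is one attempt and no reset: what is moved stays moved. The work goes in short steps, Python scripts to look and compute and a shell command to move; the robot and the scene stay as the last step left them, time stands still between calls to the robot, and variables do not carry over. Pictures are saved under pics/ and viewed, at most 14 in all, crops included, and the job is handed in when it is done.

```bash
ls; mkdir -p pics; cat > h.py <<'E'
import numpy as np, cv2
from bench import telemetry, capture, order
def save(n,f):
    c=capture(n); cv2.imwrite(f,c["color"][:,:,::-1]); np.savez(f[:-4],**c); return c
def ray(c,u,v,fish=False):
    K=c["camera_matrix"];T=c["camera_from_world"];R=T[:3,:3];o=-R.T@T[:3,3]
    x=(u-K[0,2])/K[0,0];y=(v-K[1,2])/K[1,1]
    if fish:
        r=np.hypot(x,y); d=np.array([np.sin(r)*x/max(r,1e-9),np.sin(r)*y/max(r,1e-9),np.cos(r)])
    else: d=np.array([x,y,1.])
    return o,R.T@d
def onplane(c,u,v,z,fish=False):
    o,d=ray(c,u,v,fish); return o+d*(z-o[2])/d[2]
E
python3 - <<'E'
from h import *
for n in("scene","side","wrist"):
    c=save(n,f"pics/{n}0.png"); T=c["camera_from_world"]; print(n,-T[:3,:3].T@T[:3,3],c["camera_matrix"].tolist())
a=cv2.imread("pics/scene0.png");b=cv2.imread("pics/side0.png")
cv2.imwrite("pics/s0.png",cv2.resize(a,(800,600)));cv2.imwrite("pics/d0.png",cv2.resize(b,(800,600)))
print(telemetry.get_obs())
E
```

```text
pics
scene [1168.90399338 -234.48434066  614.3910752 ] [[379.79523024343223, 0.0, 253.72178527996687], [0.0, 379.79523024343223, 190.84307072897755], [0.0, 0.0, 1.0]]
side [355.4733641  640.06335407 859.32528925] [[416.6796568267636, 0.0, 254.33926666649353], [0.0, 416.6796568267636, 195.4237400542219], [0.0, 0.0, 1.0]]
wrist [ 335.32324731 -590.15009082  372.45123358] [[297.3186396354542, 0.0, 252.84911300378315], [0.0, 297.3186396354542, 185.64329688405473], [0.0, 0.0, 1.0]]
{'t': 0.15, 'qpos': array([-1.30497133e+00,  2.87010359e-01,  1.57785868e+00, -1.19415538e-07,
        1.27857639e+00, -1.50004736e-01]), 'qvel': array([ 0.00033078, -0.00292469, -0.00226437,  0.0025248 ,  0.0010791 ,
       -0.00019771]), 'effort': array([ 7.24894489e-04, -4.06605148e+01, -2.93139482e+01, -1.28659581e-04,
        3.93494644e-03, -1.12215304e-05]), 'tool_pos': array([ 272.63798778, -617.27660903,  403.62276387]), 'eef_rot': array([ 9.78463031e-01,  2.06420053e-01, -5.36744557e-05, -9.24833827e-04]), 'ft_force': array([-0.29979868,  0.83435607, -0.64260842]), 'wrist_torque': array([-0.06902623, -0.0024555 , -0.00978669]), 'grip_force': 0.0, 'grip_width': 0.9972387542934372}
```

View pics/s0.png

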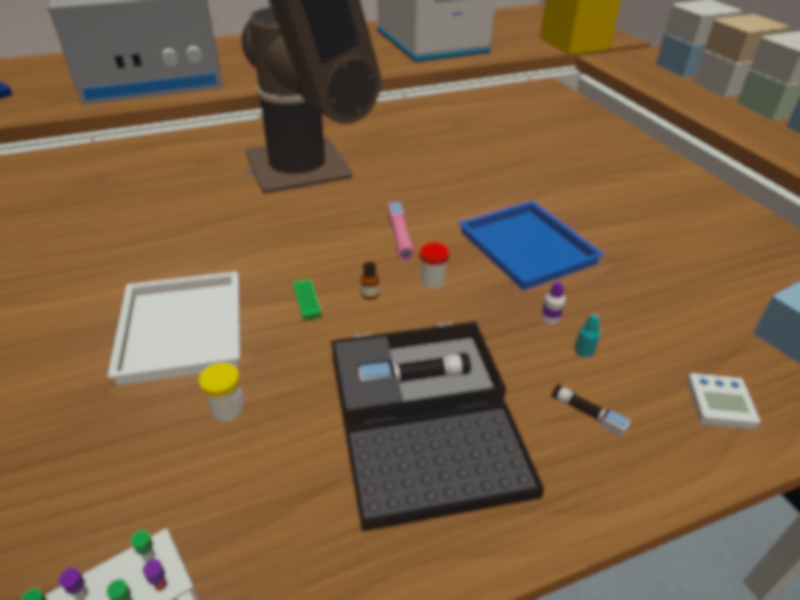

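View pics/d0.png

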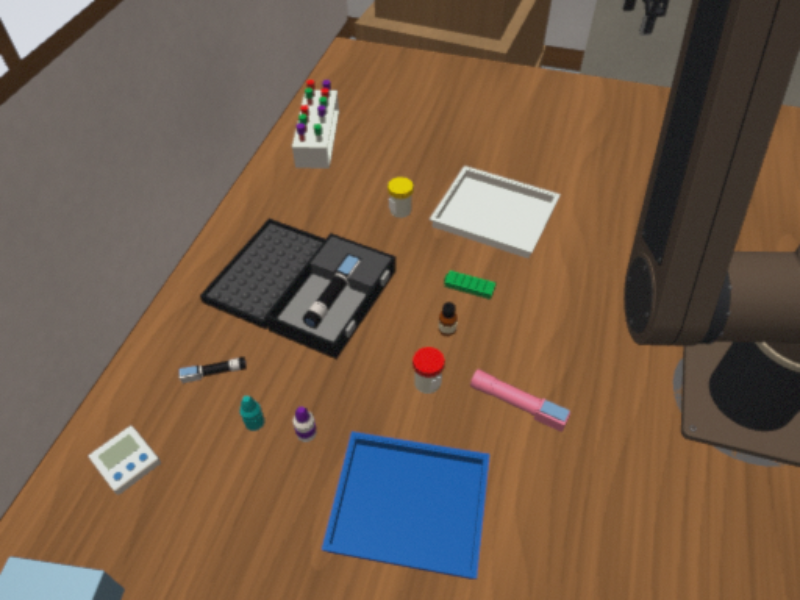

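The scene view (800 px scale) shows the white tray on the left at (180,325), the blue tray on the right at (530,243) and the case at (420,375). The refractometer's plate is at (376,372) and its ring at (455,363). The yellow pot is at (220,385), red pot (433,262), green mailer (307,298), oil (370,280) and purple stain (553,303). Lookalikes to leave: turquoise bottle, pink refractometer, and a small one at (590,408). The side view agrees.

```bash
cat > m.py <<'E'
from h import *
S=dict(np.load("pics/scene0.npz"));D=dict(np.load("pics/side0.npz"))
def blob(c,box,lo,hi,both=None):
    s=1/1.5625; x0,y0,x1,y1=[int(k*s) for k in box]
    hsv=cv2.cvtColor(c["color"],cv2.COLOR_RGB2HSV)[y0:y1,x0:x1]
    m=cv2.inRange(hsv,np.array(lo),np.array(hi))
    n,l,st,ce=cv2.connectedComponentsWithStats(m); i=1+np.argmax(st[1:,4])
    pts=np.argwhere(l==i)[:,::-1]+[x0,y0]
    return ce[i]+[x0,y0],st[i,4],pts
def tri(a,b):
    o1,d1=ray(S,*a);o2,d2=ray(D,*b);d1/=np.linalg.norm(d1);d2/=np.linalg.norm(d2)
    t=np.linalg.lstsq(np.c_[d1,-d2],o2-o1,rcond=None)[0];p,q=o1+t[0]*d1,o2+t[1]*d2
    return (p+q)/2,np.linalg.norm(p-q)
if __name__=="__main__":
    np.set_printoptions(precision=1,suppress=True)
    J={"yellow":((190,350,255,400),(380,170,420,198),(20,150,120),(33,255,255)),
    "red":((410,235,460,268),(405,340,455,375),(0,170,90),(8,255,255)),
    "stain purp":((535,275,575,335),(285,400,325,445),(125,70,30),(160,255,255)),
    "green":((285,270,330,330),(435,260,505,305),(50,120,60),(80,255,255)),
    "oil amber":((350,255,390,305),(430,295,465,340),(3,150,40),(14,255,150)),
    "blue":((440,190,620,300),(310,420,500,590),(100,150,60),(120,255,255)),
    "white":((100,260,260,390),(420,160,570,260),(0,0,140),(180,60,255)),
    "plate":((345,355,400,390),(330,248,365,285),(95,50,120),(120,160,255)),
    "ring":((430,345,475,385),(290,290,335,330),(0,0,190),(180,60,255))}
    for k,(a,b,lo,hi) in J.items():
        A=blob(S,a,lo,hi);B=blob(D,b,lo,hi);p,e=tri(A[0],B[0]);print(k,A[0],A[1],B[0],B[1],p,"gap",e)
        if k in("green","blue","white"):
            z={"green":15,"blue":22,"white":22}[k]
            for c,X in((S,A),(D,B)):
                h=np.array([onplane(c,*q,z)[:2] for q in cv2.convexHull(X[2].astype(np.int32))[:,0]],np.float32)
                r=cv2.minAreaRect(h);print("   ",np.round(r[0],1),np.round(r[1],1),round(r[2],1))
E
python3 m.py
```

```text
yellow [140.  242.9] 454 [255.8 118.8] 177 [ 625.  -253.9   57.4] gap 4.557313274818824
red [277.8 161.4] 225 [273.9 230.5] 311 [473.2 108.5  57.8] gap 2.770698285405648
stain purp [356.5 184.8] 62 [192.8 264.8] 69 [620.1 244.   55.9] gap 2.0062646563792916
green [196.2 191.1] 285 [300.3 181.3] 336 [ 453.5 -100.1    6.9] gap 2.88196527590125
    [ 463.1 -101. ] [28.7 91.9] 86.0
    [453.1 -94.8] [37.9 85.9] 85.9
oil amber [236.5 177. ] 108 [286.3 203.3] 83 [467.4   1.9  32.4] gap 0.15071911375493874
blue [339.2 155.8] 2605 [261.8 322.7] 7410 [445.5 309.8   8.3] gap 5.746120478997341
    [455.4 302. ] [201.9 172.5] 6.4
    [444.4 306.3] [195.8 169.3] 6.3
white [113.  209.1] 4760 [317.1 134.4] 2468 [ 446.1 -297.7    4.6] gap 2.575774428955941
    [ 457.7 -291.7] [172.7 217.3] 80.9
    [ 446.6 -291.2] [173.7 199.8] 80.6
plate [240.2 236.2] 143 [222.3 168.9] 83 [660.1 -58.8  36.7] gap 2.7543504766674514
ring [290.3 231. ] 26 [201.6 196.2] 23 [680.7  44.6  34.9] gap 5.209948686674255
```

```bash
cat >> h.py <<'E'
def plan(x,y,z,yaw=None):
    "print turn and shift (tool axes after the turn) from the measured pose; yaw = tool x heading, deg"
    s=telemetry.get_obs();a,b=s["eef_rot"][:2]; cur=np.degrees(2*np.arctan2(b,a)); yaw=cur if yaw is None else yaw
    t=-((yaw-cur+180)%360-180); p=s["tool_pos"]; w=np.radians(yaw); d=np.array([x,y,z])-p
    u=np.array([d@[np.cos(w),np.sin(w),0],d@[np.sin(w),-np.cos(w),0],-d[2]])/400
    n=max(1,int(np.ceil(np.linalg.norm(u)*400/41))); m=max(1,int(np.ceil(abs(t)/7)))
    print(f"t{s['t']:.1f} pos{np.round(p,1)} yaw{cur:.1f} w{s['grip_width']*85:.1f} F{s['grip_force']:.0f} ft{np.round(s['ft_force'],1)} | turn {t:.1f}deg={t/90:.4f} x{m}: {t/90/m:.4f} | shift {np.round(u,4)} x{n}: {np.round(u/n,4)}")
E
R='[0,0,-0.0764,0,0,0,1]'
python3 -m jog '[[0,0,-0.0764,0,0,0,1],[0,0,-0.0764,0,0,0,1],[0,0,-0.0764,0,0,0,1],[0,0,-0.0764,0,0,0,1]]'
python3 -m jog '[[0,0,-0.0764,0,0,0,1],[0,0,-0.0764,0,0,0,1],[0,0,-0.0764,0,0,0,1],[0,0,-0.0764,0,0,0,1]]'
python3 -m jog '[[0,0,0,0.0953,0.0376,0.01,1],[0,0,0,0.0953,0.0376,0.01,1],[0,0,0,0.0953,0.0376,0.01,1],[0,0,0,0.0953,0.0376,0.01,1],[0,0,0,0.0953,0.0376,0.01,1]]'
python3 -c "from h import *;plan(672,2.5,330,78.7)"
```

```text
t: 0.48
tool_pos: [272.6, -617.4, 404.1]
eef_rot: [0.9, 0.436, 0.0, -0.001]
ft_force: [-0.3, 0.7, -0.7]
grip_width: 1.004
grip_force: 0.0
t: 0.82
tool_pos: [272.6, -617.4, 404.1]
eef_rot: [0.771, 0.637, 0.0, -0.0]
ft_force: [0.2, 1.0, -0.7]
grip_width: 0.999
grip_force: 0.0
t: 1.23
tool_pos: [383.9, -443.3, 384.1]
eef_rot: [0.773, 0.635, 0.0, -0.0]
ft_force: [0.4, -0.1, 0.3]
grip_width: 1.002
grip_force: 0.0
t1.2 pos[ 383.9 -443.3  384.1] yaw78.8 w85.2 F0 ft[ 0.4 -0.1  0.3] | turn 0.1deg=0.0011 x1: 0.0011 | shift [1.234  0.488  0.1353] x14: [0.0881 0.0349 0.0097]
```

```bash
python3 -m jog '[[0,0,0,0.095,0.0375,0.0104,1],[0,0,0,0.095,0.0375,0.0104,1],[0,0,0,0.095,0.0375,0.0104,1],[0,0,0,0.095,0.0375,0.0104,1],[0,0,0,0.095,0.0375,0.0104,1]]' >/dev/null
python3 -m jog '[[0,0,0,0.095,0.0375,0.0104,1],[0,0,0,0.095,0.0375,0.0104,1],[0,0,0,0.095,0.0375,0.0104,1],[0,0,0,0.095,0.0375,0.0104,1],[0,0,0,0.095,0.0375,0.0104,1]]' >/dev/null
python3 -m jog '[[0,0,0,0.095,0.0375,0.0104,1],[0,0,0,0.095,0.0375,0.0104,1],[0,0,0,0.095,0.0375,0.0104,1],[0,0,0,0,0,0,1]]' >/dev/null
python3 -c "
from h import *
plan(672,2.5,330,78.7);save('wrist','pics/w1.png')
a=cv2.imread('pics/w1.png');cv2.imwrite('pics/w1b.png',cv2.resize(a,(800,600)))"
```

```text
t2.4 pos[672.1   7.7 328.9] yaw79.2 w84.5 F0 ft[-0.6 -1.1  0.1] | turn 0.5deg=0.0051 x1: 0.0051 | shift [-0.0127  0.0023 -0.0027] x1: [-0.0127  0.0023 -0.0027]
```

View pics/w1b.png

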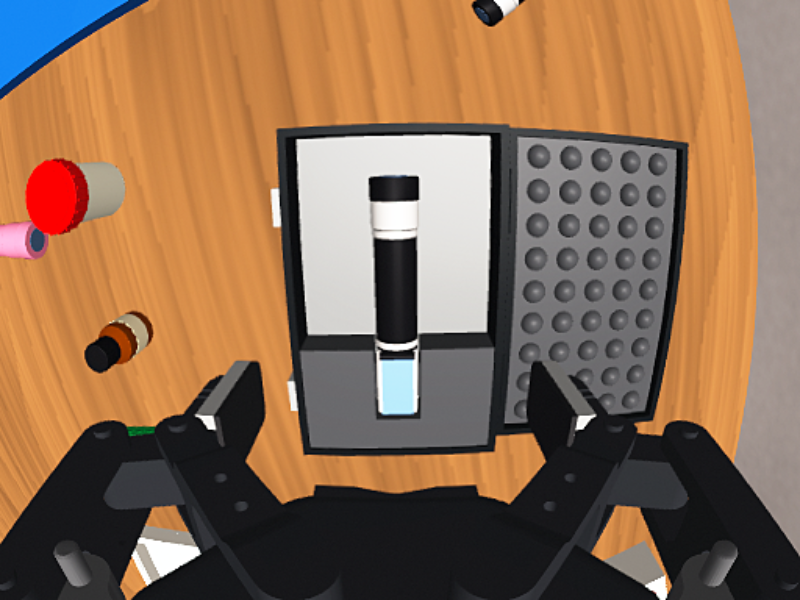

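Wrist view: eyecup end at (395,180), white ring (394,217), black barrel (396,290), pale plate (398,386), running along the picture's vertical.

```bash
python3 - <<'E'
from h import *
c=dict(np.load("pics/w1.npz")); k=1/1.5625
f=lambda u,v,z:onplane(c,u*k,v*k,z,True)
hsv=cv2.cvtColor(c["color"],cv2.COLOR_RGB2HSV)
m=cv2.inRange(hsv,np.array((90,40,120)),np.array((110,160,255)));m[:225]=0;m[270:]=0;m[:,:235]=0;m[:,275:]=0
ys,xs=np.nonzero(m);print("plate px",xs.mean()/k,ys.mean()/k, len(xs)); P=onplane(c,xs.mean(),ys.mean(),39,True)
# barrel left/right edges in rows 255..330 (800 scale)
g=c["color"].max(2)
pts=[]
for v in range(155,215):
    r=np.nonzero(g[v,225:285]<60)[0]+225
    pts.append(f(r.mean()/k,v/k,23)); 
pts=np.array(pts);vx,vy,x0,y0=cv2.fitLine(pts[:,:2].astype(np.float32),cv2.DIST_HUBER,0,.01,.01).ravel()
print("plate",P,"barrel line",x0,y0,"ang",np.degrees(np.arctan2(vy,vx)))
print("ends",f(395,178,30),f(398,416,39),"len barrel edges",f(396,238,36),f(396,343,36))
for n,p in(("case",[(278,130,40),(508,128,40),(305,452,40),(495,448,40)]),):
    print([np.round(f(*q)[:2],0) for q in p])
A,B=f(395,178,30)[:2],P[:2];d=(A-B)/np.linalg.norm(A-B);print("ang plate-end",np.degrees(np.arctan2(d[1],d[0])),np.linalg.norm(A-B))
E
```

```text
plate px 396.8286350148368 386.1415059347181 674
plate [660.52931724 -57.86263711  39.        ] barrel line 670.22473 -3.3649635 ang 80.0845
ends [683.14045381  66.34146972  30.        ] [657.18505667 -79.51977218  39.        ] len barrel edges [677.31030129  32.81534383  36.        ] [665.26817232 -30.26190735  36.        ]
[array([625., 107.]), array([751.,  84.]), array([590., -97.]), array([ 717., -118.])]
ang plate-end 79.6823955952002 126.2454896234138
```

```bash
python3 -m jog '[[0,0,-0.009,0,0,0,0.6],[0,0,0,-0.01,0,0.08,0.6],[0,0,0,0,0,0.08,0.6],[0,0,0,0,0,0.08,0.6],[0,0,0,0,0,0.06,0.6]]' 40
python3 -c "from h import *;plan(671.5,3.7,184,80.1)"
```

```text
t: 2.87
tool_pos: [668.2, -3.9, 208.2]
eef_rot: [0.769, 0.64, -0.001, -0.001]
ft_force: [-0.3, 0.8, 0.6]
grip_width: 0.601
grip_force: 0.0
t2.9 pos[668.2  -3.9 208.2] yaw79.5 w51.1 F0 ft[-0.3  0.8  0.6] | turn -0.6deg=-0.0062 x1: -0.0062 | shift [0.02   0.0049 0.0605] x1: [0.02   0.0049 0.0605]
```

```bash
python3 -m jog '[[0,0,-0.006,0.015,0.004,0.02,0.6],[0,0,0,0.005,0,0.02,0.6],[0,0,0,0,0,0.02,0.6],[0,0,0,0,0,0,0.6],[0,0,0,0,0,0,0.6]]'
python3 -c "from h import *;plan(671.5,3.7,184,80.1)"
```

```text
t: 3.28
tool_pos: [673.1, 5.3, 187.9]
eef_rot: [0.765, 0.644, 0.001, 0.001]
ft_force: [0.1, -0.2, -1.5]
grip_width: 0.599
grip_force: 0.0
t3.3 pos[673.1   5.3 187.9] yaw80.2 w50.9 F0 ft[ 0.1 -0.2 -1.5] | turn 0.1deg=0.0009 x1: 0.0009 | shift [-0.0046 -0.0034  0.0097] x1: [-0.0046 -0.0034  0.0097]
```

```bash
python3 -m jog '[[0,0,0,-0.004,-0.003,0.006,0.5],[0,0,0,0,0,0.004,0.4],[0,0,0,0,0,0,0.35],[0,0,0,0,0,0,0.2]]' 70
python3 -m jog '[[0,0,0,0,0,0,0.1],[0,0,0,0,0,0,0.1],[0,0,0,0,0,0,0.1]]' 70
python3 -c "from h import *;plan(671.5,3.7,184,80.1)"
```

```text
t: 3.62
tool_pos: [671.4, 4.0, 183.7]
eef_rot: [0.765, 0.644, 0.0, 0.0]
ft_force: [-0.2, -0.1, -1.5]
grip_width: 0.277
grip_force: 68.6
t: 3.87
tool_pos: [671.4, 4.0, 183.6]
eef_rot: [0.765, 0.644, 0.0, 0.0]
ft_force: [-2.5, -0.4, 5.7]
grip_width: 0.278
grip_force: 69.8
t3.9 pos[671.4   4.  183.6] yaw80.2 w23.6 F70 ft[-2.5 -0.4  5.7] | turn 0.1deg=0.0010 x1: 0.0010 | shift [-0.0008  0.0003 -0.0009] x1: [-0.0008  0.0003 -0.0009]
```

```bash
python3 -m jog '[[0,0,0,0,0.002,-0.005,0.1],[0,0,0,0,-0.004,-0.005,0.1],[0,0,0,0,0.004,-0.005,0.1],[0,0,0,0,-0.004,-0.005,0.1],[0,0,0,0,0.002,0,0.1]]' 90
python3 -c "from h import *;plan(671.5,3.7,220,80.1)"
```

```text
t: 4.28
tool_pos: [670.9, 4.2, 190.1]
eef_rot: [0.765, 0.644, -0.0, -0.0]
ft_force: [1.1, -0.4, -4.9]
grip_width: 0.273
grip_force: 89.0
t4.3 pos[670.9   4.2 190.1] yaw80.2 w23.2 F89 ft[ 1.1 -0.4 -4.9] | turn 0.1deg=0.0008 x1: 0.0008 | shift [-0.001   0.0017 -0.0748] x1: [-0.001   0.0017 -0.0748]
```

```bash
python3 -m jog '[[0,0,0,0,0.002,-0.005,0.1],[0,0,0,0,-0.004,-0.005,0.1],[0,0,0,0,0.004,-0.005,0.1],[0,0,0,0,-0.004,-0.005,0.1],[0,0,0,0,0.002,0,0.1]]'
python3 -m jog '[[0,0,0,0,0.002,-0.005,0.1],[0,0,0,0,-0.004,-0.005,0.1],[0,0,0,0,0.004,-0.005,0.1],[0,0,0,0,-0.004,-0.005,0.1],[0,0,0,0,0.002,0,0.1]]'
python3 -m jog '[[0,0,0,0,0.002,-0.005,0.1],[0,0,0,0,-0.004,-0.005,0.1],[0,0,0,0,0.004,-0.005,0.1],[0,0,0,0,-0.004,-0.005,0.1],[0,0,0,0,0.002,0,0.1]]'
python3 -m jog '[[0,0,0,0,0.002,-0.005,0.1],[0,0,0,0,-0.004,-0.005,0.1],[0,0,0,0,0.002,-0.005,0.1],[0,0,0,0,0,-0.01,0.1],[0,0,0,0,0,-0.01,0.1]]'
python3 -c "
from h import *
plan(671.5,3.7,220,80.1);save('wrist','pics/w2.png');save('scene','pics/s2.png')
a=cv2.imread('pics/w2.png')[90:300,120:400];b=cv2.imread('pics/s2.png')[170:310,180:360]
cv2.imwrite('pics/ws2.png',np.hstack([cv2.resize(a,(400,300)),cv2.resize(b,(386,300))]))"
```

```text
t: 4.7
tool_pos: [671.1, 4.2, 199.1]
eef_rot: [0.765, 0.644, 0.0, -0.0]
ft_force: [0.5, 0.6, -5.2]
grip_width: 0.275
grip_force: 89.2
t: 5.12
tool_pos: [671.4, 4.1, 207.8]
eef_rot: [0.765, 0.644, 0.0, 0.001]
ft_force: [0.6, -0.6, -1.4]
grip_width: 0.278
grip_force: 89.6
t: 5.53
tool_pos: [671.4, 4.1, 215.8]
eef_rot: [0.765, 0.644, 0.0, 0.001]
ft_force: [-0.3, 0.4, -0.9]
grip_width: 0.274
grip_force: 89.6
t: 5.95
tool_pos: [671.1, 4.1, 228.8]
eef_rot: [0.765, 0.644, -0.0, -0.0]
ft_force: [-0.2, -0.3, -0.9]
grip_width: 0.277
grip_force: 89.6
t6.0 pos[671.1   4.1 228.8] yaw80.2 w23.5 F90 ft[-0.2 -0.3 -0.9] | turn 0.1deg=0.0009 x1: 0.0009 | shift [-0.0009  0.0011  0.0221] x1: [-0.0009  0.0011  0.0221]
```

View pics/ws2.png

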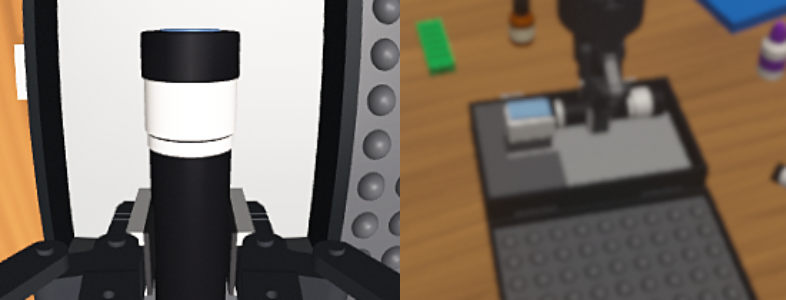

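The refractometer is out of the foam, level, between the pads: in the left crop the barrel is at (190,210), and in the right crop the head is clear above the foam. Now to the blue tray.

```bash
python3 -m jog '[[0,0,0,0,0,-0.04,0.1],[0,0,0,0,0,-0.05,0.1],[0,0,0,0,0,-0.05,0.1],[0,0,0,0,0,-0.04,0.1],[0,0,0.0745,0,0,0,0.1]]' >/dev/null
python3 -m jog '[[0,0,0.0745,0,0,0,0.1],[0,0,0.0745,0,0,0,0.1],[0,0,0.0745,0,0,0,0.1],[0,0,0.0745,0,0,0,0.1],[0,0,0.0745,0,0,0,0.1]]' >/dev/null
python3 -m jog '[[0,0,0.0745,0,0,0,0.1],[0,0,0.0745,0,0,0,0.1],[0,0,0.0745,0,0,0,0.1],[0,0,0.0745,0,0,0,0.1],[0,0,0.0745,0,0,0,0.1]]' >/dev/null
python3 -m jog '[[0,0,0,-0.03,-0.04,0,0.1],[0,0,0,-0.04,-0.06,0,0.1],[0,0,0,-0.04,-0.06,0,0.1],[0,0,0,-0.04,-0.06,0,0.1],[0,0,0,-0.04,-0.06,0,0.1]]'
python3 -m jog '[[0,0,0,-0.04,-0.06,0,0.1],[0,0,0,-0.04,-0.06,0,0.1],[0,0,0,-0.04,-0.06,0,0.1],[0,0,0,-0.03,-0.05,0,0.1],[0,0,0,-0.03,-0.05,0,0.1]]'
python3 -c "
from h import *
plan(459.9,270.3,300,6.4);save('wrist','pics/w3.png')
a=cv2.imread('pics/w3.png');cv2.imwrite('pics/w3b.png',cv2.resize(a,(800,600)))"
```

```text
t: 7.72
tool_pos: [582.1, 107.6, 300.7]
eef_rot: [0.998, 0.056, 0.0, -0.0]
ft_force: [-0.1, -0.6, -1.4]
grip_width: 0.28
grip_force: 89.6
t: 8.13
tool_pos: [497.9, 211.1, 300.8]
eef_rot: [0.998, 0.056, 0.0, -0.0]
ft_force: [1.1, -0.6, -1.2]
grip_width: 0.275
grip_force: 89.6
t8.1 pos[497.9 211.1 300.8] yaw6.4 w23.4 F90 ft[ 1.1 -0.6 -1.2] | turn 0.0deg=0.0005 x1: 0.0005 | shift [-0.0779 -0.1576  0.0021] x2: [-0.039  -0.0788  0.001 ]
```

View pics/w3b.png

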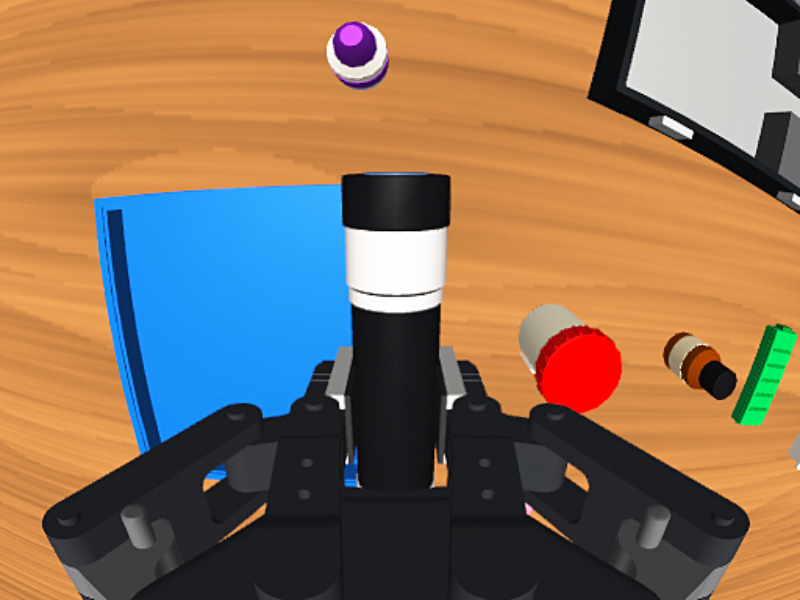

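Wrist view: the blue tray's rim corner is at (95,200), with its far edge running to (340,184) and its left edge to about (141,452). The stain bottle is at (357,45), the red pot (578,368), the oil bottle (695,360) and the mailer (765,375).

```bash
python3 - <<'E'
from h import *
np.set_printoptions(precision=1,suppress=True)
c=dict(np.load("pics/w3.npz")); k=1/1.5625
f=lambda u,v,z:onplane(c,u*k,v*k,z,True)[:2]
a,b,d=f(95,200,22),f(340,184,22),f(141,452,22)
print(a,b,d,"far edge dir",np.degrees(np.arctan2(*(b-a)[::-1])),"left edge dir",np.degrees(np.arctan2(*(a-d)[::-1])))
w=np.radians(6.4);X=np.array([np.cos(w),np.sin(w)]);Y=np.array([-X[1],X[0]]);print("centre",a-95*X-80*Y)
print("stain tip",f(351,35,69),"oil cap",f(718,380,60),"mailer corners",[f(*q,15) for q in((778,325),(797,331),(735,418),(757,425))])
E
```

```text
[533.5 400.5] [551.8 245.9] [354.  380.9] far edge dir -83.2348226838568 left edge dir 6.250195198368653
centre [448.  310.4]
stain tip [620.6 243.2] oil cap [472.8   8.2] mailer corners [array([500.2, -86.7]), array([ 497.2, -115. ]), array([419.5, -73.3]), array([ 411.7, -106.5])]
```

```bash
python3 -m jog '[[0,0,0,-0.024,-0.058,0,0.1],[0,0,0,-0.024,-0.058,0,0.1],[0,0,0,-0.024,-0.058,0.02,0.1],[0,0,0,0,0,0.06,0.1],[0,0,0,0,0,0.06,0.1]]' >/dev/null
python3 -m jog '[[0,0,0,0,0,0.05,0.1],[0,0,0,0,0,0.04,0.1],[0,0,0,0,0,0.03,0.1],[0,0,0,0,0,0.01,0.1],[0,0,0,0,0,0,0.1]]'
python3 -c "from h import *;plan(461.6,277.3,178,6.4)"
```

```text
t: 9.02
tool_pos: [462.4, 275.9, 191.7]
eef_rot: [0.998, 0.056, -0.001, 0.0]
ft_force: [0.5, 0.9, -1.7]
grip_width: 0.269
grip_force: 89.6
t9.0 pos[462.4 275.9 191.7] yaw6.4 w22.9 F90 ft[ 0.5  0.9 -1.7] | turn 0.0deg=0.0002 x1: 0.0002 | shift [-0.0016 -0.0038  0.0343] x1: [-0.0016 -0.0038  0.0343]
```

```bash
python3 -m jog '[[0,0,0,0,0,0.008,0.1],[0,0,0,0,0,0.007,0.1],[0,0,0,0,0,0.006,0.1],[0,0,0,0,0,0.005,0.1],[0,0,0,0,0,0.003,0.1]]'
python3 -m jog '[[0,0,0,0,0,0.002,0.1],[0,0,0,0,0,0.001,0.1],[0,0,0,0,0,0,0.1]]'
python3 -c "from h import *;plan(461.6,277.3,178,6.4)"
```

```text
t: 9.43
tool_pos: [462.7, 276.1, 181.2]
eef_rot: [0.998, 0.056, 0.0, -0.0]
ft_force: [-0.3, -0.1, -0.5]
grip_width: 0.272
grip_force: 89.6
t: 9.68
tool_pos: [462.6, 276.1, 179.8]
eef_rot: [0.998, 0.056, -0.0, 0.0]
ft_force: [0.4, 0.7, -1.0]
grip_width: 0.273
grip_force: 89.6
t9.7 pos[462.6 276.1 179.8] yaw6.4 w23.2 F90 ft[ 0.4  0.7 -1. ] | turn 0.0deg=0.0003 x1: 0.0003 | shift [-0.0022 -0.0033  0.0046] x1: [-0.0022 -0.0033  0.0046]
```

```bash
python3 -m jog '[[0,0,0,0,0,0.001,0.1],[0,0,0,0,0,0.001,0.1],[0,0,0,0,0,0.001,0.1],[0,0,0,0,0,0.001,0.1],[0,0,0,0,0,0,0.1]]'
python3 -m jog '[[0,0,0,0,0,0.001,0.1],[0,0,0,0,0,0.001,0.1],[0,0,0,0,0,0,0.1],[0,0,0,0,0,0,0.1]]'
```

```text
t: 10.1
tool_pos: [462.6, 276.1, 178.2]
eef_rot: [0.998, 0.056, -0.0, 0.0]
ft_force: [0.8, 0.4, -1.1]
grip_width: 0.272
grip_force: 89.6
t: 10.43
tool_pos: [462.7, 276.1, 177.7]
eef_rot: [0.998, 0.056, -0.0, 0.0]
ft_force: [-1.4, -0.5, 1.0]
grip_width: 0.273
grip_force: 89.9
```

Contact felt. Release gently.

```bash
python3 -m jog '[[0,0,0,0,0,0,0.27],[0,0,0,0,0,0,0.28],[0,0,0,0,0,0,0.3],[0,0,0,0,0,0,0.35],[0,0,0,0,0,0,0.45]]' 20
python3 -m jog '[[0,0,0,0,0,0,0.52],[0,0,0,0,0,0,0.52],[0,0,0,0,0,-0.02,0.52],[0,0,0,0,0,-0.05,0.52],[0,0,0,0,0,-0.08,0.52]]'
python3 -m jog '[[0,0,0,0,0,-0.09,0.52],[0,0,0,0,0,-0.09,0.52],[0,0,0,0,0,-0.09,0.7],[0,0,0,0,0,0,0.9]]'
python3 -c "
from h import *
plan(625,-254,300,80)
a=save('scene','pics/s4.png')['color'];b=save('wrist','pics/w4.png')['color']
cv2.imwrite('pics/c4.png',np.hstack([cv2.resize(a[115:205,270:400],(433,300)),cv2.resize(b,(367,300))])[:,:,::-1])"
```

```text
t: 10.85
tool_pos: [462.7, 276.1, 177.5]
eef_rot: [0.998, 0.056, 0.0, -0.0]
ft_force: [-0.6, 0.1, 0.4]
grip_width: 0.448
grip_force: 0.0
t: 11.27
tool_pos: [461.2, 275.5, 235.3]
eef_rot: [0.998, 0.056, -0.004, 0.001]
ft_force: [-0.7, -0.2, -0.5]
grip_width: 0.519
grip_force: 0.0
t: 11.6
tool_pos: [464.6, 276.9, 355.3]
eef_rot: [0.998, 0.056, 0.008, -0.002]
ft_force: [0.7, 0.9, 1.5]
grip_width: 0.789
grip_force: 0.0
t11.6 pos[464.6 276.9 355.3] yaw6.4 w67.0 F0 ft[0.7 0.9 1.5] | turn -73.6deg=-0.8173 x11: -0.0743 | shift [-1.2376  0.6255  0.1383] x14: [-0.0884  0.0447  0.0099]
```

View pics/c4.png

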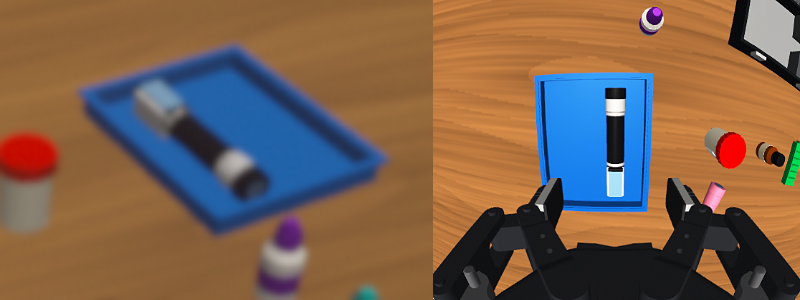

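The refractometer lies flat in the blue tray, on its right side as seen by the wrist (615,140), with free space to its left for the pot. Next is the yellow pot.

```bash
python3 -m jog '[[0,0,0,0.018,0.0974,0,0.9],[0,0,0,0.018,0.0974,0,0.9],[0,0,0,0.018,0.0974,0,0.9],[0,0,0,0.018,0.0974,0,0.9],[0,0,0,0.018,0.0974,0,0.9]]' >/dev/null
python3 -m jog '[[0,0,0,0.018,0.0974,0,0.9],[0,0,0,0.018,0.0974,0,0.9],[0,0,0,0.018,0.0974,0,0.9],[0,0,0,0.018,0.0974,0,0.9],[0,0,0,0.018,0.0974,0,0.9]]' >/dev/null
python3 -m jog '[[0,0,0,0.0,0.0974,0,0.9],[0,0,0,0.0,0.0974,0,0.9],[0,0,0,0.0,0.0974,0.01,0.9],[0,0,0,0.0,0.05,0.02,0.9],[0,0,0,0,0,0.0,0.9]]'
python3 - <<'E'
from h import *
np.set_printoptions(precision=1,suppress=True)
plan(625,-254,300)
c=save('wrist','pics/w5.png');hsv=cv2.cvtColor(c["color"],cv2.COLOR_RGB2HSV)
m=cv2.inRange(hsv,np.array((22,150,120)),np.array((33,255,255)))
n,l,st,ce=cv2.connectedComponentsWithStats(m);i=1+np.argmax(st[1:,4]);print(st[i],ce[i],onplane(c,*ce[i],62,True))
cv2.imwrite('pics/c5.png',c["color"][:,:,::-1])
E
```

```text
t: 12.95
tool_pos: [592.1, -243.0, 329.6]
eef_rot: [0.999, 0.054, -0.002, -0.001]
ft_force: [-0.6, -0.1, -0.6]
grip_width: 0.896
grip_force: 0.0
t12.9 pos[ 592.1 -243.   329.6] yaw6.2 w76.1 F0 ft[-0.6 -0.1 -0.6] | turn -0.0deg=-0.0000 x1: -0.0000 | shift [0.1 0.  0.1] x2: [0. 0. 0.]
[ 239  119   60   60 2680] [268.2 148.7] [ 624.8 -252.1   62. ]
```

View pics/c5.png

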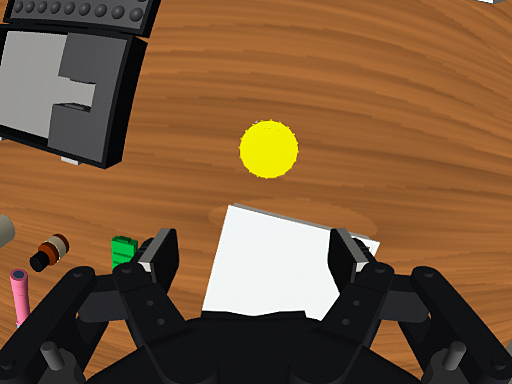

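The yellow lid is at (268,149), and the white tray's far rim corners are at (230,205) and (378,240).

```bash
python3 - <<'E'
from h import *
c=dict(np.load("pics/w5.npz"));a,b=onplane(c,230,205,22,True)[:2],onplane(c,378,241,22,True)[:2]
d=b-a;print(a,b,np.linalg.norm(d),np.degrees(np.arctan2(d[1],d[0]))+90); u=d/np.linalg.norm(d);print("centre",(a+b)/2+95*np.array([u[1],-u[0]])) 
E
python3 -m jog '[[0,0,0,0.04,0.0155,0,0.9],[0,0,0,0.0395,0.0155,0.02,0.9],[0,0,0,0,0,0.08,0.9],[0,0,0,0,0,0.08,0.9],[0,0,0,0,0,0.07,0.9]]' >/dev/null
python3 -m jog '[[0,0,0,0,0,0.04,0.9],[0,0,0,0,0,0.016,0.9],[0,0,0,0,0,0,0.9],[0,0,0,0,0,0,0.9]]'
python3 -c "from h import *;plan(625,-252,207)"
```

```text
[ 559.21668136 -223.98511309] [ 533.10743126 -388.40939853] 166.48434936338617 -9.022774811657868
centre [ 452.33757866 -291.29868565]
t: 13.75
tool_pos: [626.3, -247.0, 211.4]
eef_rot: [0.998, 0.057, 0.0, -0.0]
ft_force: [0.5, -0.2, -0.1]
grip_width: 0.901
grip_force: 0.0
t13.8 pos[ 626.3 -247.   211.4] yaw6.5 w76.6 F0 ft[ 0.5 -0.2 -0.1] | turn -0.0deg=-0.0000 x1: -0.0000 | shift [-0.0047  0.0121  0.011 ] x1: [-0.0047  0.0121  0.011 ]
```

```bash
python3 -m jog '[[0,0,0,-0.004,0.012,0.01,0.8],[0,0,0,0,0,0,0.7],[0,0,0,0,0,0,0.5],[0,0,0,0,0,0,0.4],[0,0,0,0,0,0,0.4]]' 30
python3 -m jog '[[0,0,0,0,0,0,0.4],[0,0,0,0,0,0,0.4],[0,0,0,0,0,-0.01,0.4],[0,0,0,0,0,-0.03,0.4],[0,0,0,0,0,-0.05,0.4]]'
python3 -c "from h import *;plan(625,-252,207)"
```

```text
t: 14.17
tool_pos: [625.5, -253.1, 208.6]
eef_rot: [0.998, 0.056, 0.001, 0.001]
ft_force: [-0.7, 0.1, 2.8]
grip_width: 0.536
grip_force: 30.6
t: 14.58
tool_pos: [623.8, -252.0, 240.3]
eef_rot: [0.998, 0.056, -0.003, -0.002]
ft_force: [0.4, 0.1, 0.0]
grip_width: 0.538
grip_force: 30.8
t14.6 pos[ 623.8 -252.   240.3] yaw6.4 w45.7 F31 ft[0.4 0.1 0. ] | turn -0.0deg=-0.0000 x1: -0.0000 | shift [0.003  0.0004 0.0833] x1: [0.003  0.0004 0.0833]
```

```bash
python3 -m jog '[[0,0,0,0,0,-0.075,0.4],[0,0,0,0,0,-0.075,0.4],[0,0,0,0,0,-0.075,0.4],[0,0,0,-0.01,-0.04,0,0.4],[0,0,0,-0.0156,-0.07,0,0.4]]' >/dev/null
python3 -m jog '[[0,0,0,-0.0156,-0.09,0,0.4],[0,0,0,-0.0156,-0.09,0,0.4],[0,0,0,-0.0156,-0.09,0,0.4],[0,0,0,-0.0156,-0.09,0,0.4],[0,0,0,-0.0156,-0.09,0,0.4]]'  >/dev/null
python3 -m jog '[[0,0,0,-0.0156,-0.09,0,0.4],[0,0,0,-0.0156,-0.09,0,0.4],[0,0,0,-0.0156,-0.09,0,0.4],[0,0,0,-0.0156,-0.09,0,0.4],[0,0,0,-0.0156,-0.09,0,0.4]]'  >/dev/null
python3 -m jog '[[0,0,0,-0.0156,-0.09,0,0.4],[0,0,0,-0.0156,-0.09,0,0.4],[0,0,0,-0.0156,-0.09,0,0.4],[0,0,0,-0.0156,-0.08,0,0.4],[0,0,0,-0.0156,-0.07,0,0.4]]'
python3 -c "from h import *;plan(443.8,346.8,216,6.4)"
```

```text
t: 16.25
tool_pos: [456.6, 306.0, 333.4]
eef_rot: [0.998, 0.057, -0.0, -0.0]
ft_force: [0.5, -0.1, -0.5]
grip_width: 0.539
grip_force: 30.8
t16.2 pos[456.6 306.  333.4] yaw6.5 w45.8 F31 ft[ 0.5 -0.1 -0.5] | turn 0.1deg=0.0009 x1: 0.0009 | shift [-0.0203 -0.105   0.2935] x4: [-0.0051 -0.0263  0.0734]
```

```bash
python3 -m jog '[[0,0,0,-0.01,-0.055,0,0.4],[0,0,0,-0.01,-0.05,0,0.4],[0,0,0,0,0,0.04,0.4],[0,0,0,0,0,0.08,0.4],[0,0,0,0,0,0.08,0.4]]' >/dev/null
python3 -m jog '[[0,0,0,0,0,0.06,0.4],[0,0,0,0,0,0.03,0.4],[0,0,0,0,0,0,0.4],[0,0,0,0,0,0,0.4]]'
python3 -c "from h import *;plan(443.8,346.8,212,6.4)"
```

```text
t: 17.0
tool_pos: [445.3, 345.0, 217.4]
eef_rot: [0.998, 0.056, -0.0, 0.0]
ft_force: [0.4, 0.6, 0.7]
grip_width: 0.537
grip_force: 31.7
t17.0 pos[445.3 345.  217.4] yaw6.4 w45.7 F32 ft[0.4 0.6 0.7] | turn 0.0deg=0.0003 x1: 0.0003 | shift [-0.0033 -0.005   0.0136] x1: [-0.0033 -0.005   0.0136]
```

```bash
python3 -m jog '[[0,0,0,0,0,0.0035,0.4],[0,0,0,0,0,0.0035,0.4],[0,0,0,0,0,0.0025,0.4],[0,0,0,0,0,0,0.4],[0,0,0,0,0,0,0.4]]'
python3 -m jog '[[0,0,0,0,0,0.0015,0.4],[0,0,0,0,0,0.001,0.4],[0,0,0,0,0,0.0,0.4],[0,0,0,0,0,0,0.4]]'
```

```text
t: 17.42
tool_pos: [445.3, 344.9, 213.9]
eef_rot: [0.998, 0.056, 0.0, -0.0]
ft_force: [-0.2, 0.1, -0.7]
grip_width: 0.536
grip_force: 31.7
t: 17.75
tool_pos: [445.2, 344.9, 212.2]
eef_rot: [0.998, 0.056, -0.0, 0.0]
ft_force: [0.3, 0.2, -1.0]
grip_width: 0.538
grip_force: 31.7
```

```bash
python3 -m jog '[[0,0,0,0,0,0.0015,0.4],[0,0,0,0,0,0,0.4],[0,0,0,0,0,0,0.4]]'
python3 -m jog '[[0,0,0,0,0,0,0.54],[0,0,0,0,0,0,0.57],[0,0,0,0,0,0,0.65],[0,0,0,0,0,0,0.8],[0,0,0,0,0,-0.02,0.8]]' 20
python3 -m jog '[[0,0,0,0,0,-0.08,0.8],[0,0,0,0,0,-0.08,0.8],[0,0,0,0,0,-0.08,0.8],[0,0,0,0,0,-0.05,0.8],[0,0,0,0,0,0,0.8]]'
python3 -c "
from h import *
plan(453,-96,300,-5)
a=save('scene','pics/s6.png')['color'];b=save('wrist','pics/w6.png')['color']
cv2.imwrite('pics/c6.png',np.hstack([cv2.resize(a[115:205,270:400],(433,300)),cv2.resize(b,(367,300))])[:,:,::-1])"
```

```text
t: 18.0
tool_pos: [445.4, 345.0, 212.1]
eef_rot: [0.998, 0.056, 0.0, -0.0]
ft_force: [-0.3, -1.1, 1.8]
grip_width: 0.539
grip_force: 31.9
t: 18.42
tool_pos: [444.4, 344.4, 218.0]
eef_rot: [0.998, 0.056, -0.002, 0.001]
ft_force: [-0.4, -0.3, -0.3]
grip_width: 0.802
grip_force: 0.0
t: 18.83
tool_pos: [446.5, 345.7, 342.5]
eef_rot: [0.998, 0.056, 0.005, -0.002]
ft_force: [0.6, 0.9, 1.3]
grip_width: 0.8
grip_force: 0.0
t18.8 pos[446.5 345.7 342.5] yaw6.4 w68.0 F0 ft[0.6 0.9 1.3] | turn 11.4deg=0.1271 x2: 0.0635 | shift [0.1124 1.0986 0.1064] x11: [0.0102 0.0999 0.0097]
```

View pics/c6.png

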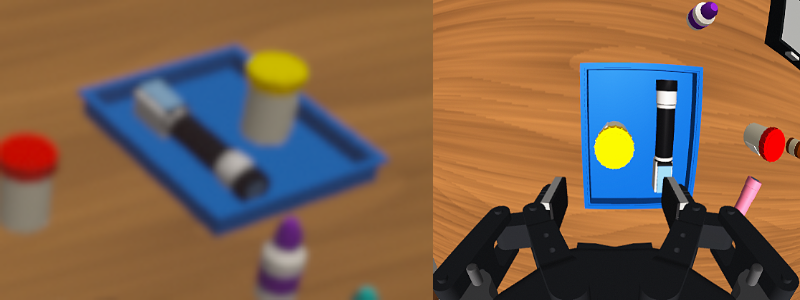

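The yellow pot stands upright beside the refractometer: wrist crop (615,147), scene crop (275,95). Now the mailer.

```bash
python3 -m jog '[[0,0,0.0635,0,0,0,0.7],[0,0,0.0635,0,0,0,0.7],[0,0,0,0.015,0.092,0,0.7],[0,0,0,0.015,0.092,0,0.7],[0,0,0,0.015,0.092,0,0.7]]' >/dev/null
python3 -m jog '[[0,0,0,0.015,0.092,0,0.7],[0,0,0,0.015,0.092,0,0.7],[0,0,0,0.01,0.092,0,0.7],[0,0,0,0,0.092,0,0.7],[0,0,0,0,0.092,0,0.7]]' >/dev/null
python3 -m jog '[[0,0,0,0,0.092,0.01,0.7],[0,0,0,0,0.092,0.01,0.7],[0,0,0,0,0.092,0.01,0.7],[0,0,0,0,0.092,0,0.7],[0,0,0,0,0,0,0.7]]'
python3 - <<'E'
from h import *
np.set_printoptions(precision=1,suppress=True)
plan(453,-96,300)
c=save('wrist','pics/w7.png');hsv=cv2.cvtColor(c["color"],cv2.COLOR_RGB2HSV)
m=cv2.inRange(hsv,np.array((50,120,60)),np.array((80,255,255)))
n,l,st,ce=cv2.connectedComponentsWithStats(m);i=1+np.argmax(st[1:,4]);print(st[i],ce[i])
pts=np.argwhere(l==i)[:,::-1];h=np.array([onplane(c,*q,15,True)[:2] for q in cv2.convexHull(pts.astype(np.int32))[:,0]],np.float32)
r=cv2.minAreaRect(h);print(r)
cv2.imwrite('pics/c7.png',c["color"][:,:,::-1])
E
```

```text
t: 20.18
tool_pos: [439.5, -102.4, 321.8]
eef_rot: [0.999, -0.047, -0.002, 0.0]
ft_force: [0.5, 0.5, 0.5]
grip_width: 0.7
grip_force: 0.0
t20.2 pos[ 439.5 -102.4  321.8] yaw-5.4 w59.5 F0 ft[0.5 0.5 0.5] | turn -0.0deg=-0.0000 x1: -0.0000 | shift [ 0.  -0.   0.1] x1: [ 0.  -0.   0.1]
[ 230  114   34   90 2777] [247.2 158.3]
((455.5142517089844, -99.80392456054688), (30.108861923217773, 86.0838851928711), 86.00774383544922)
```

View pics/c7.png

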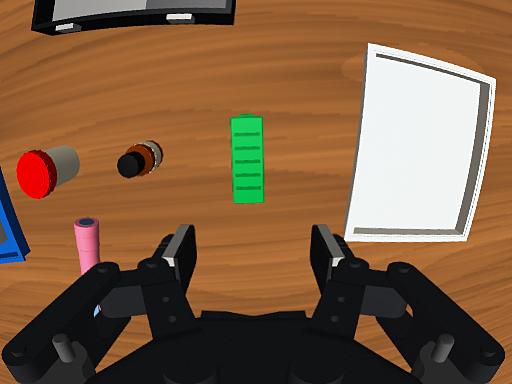

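The mailer is at (247,158), measuring 86 by 30 mm at -4°. The white tray's rim corners are at (370,44), (497,78), (347,240) and (467,241), and the oil bottle is at (140,158).

```bash
python3 - <<'E'
from h import *
np.set_printoptions(precision=1,suppress=True)
c=dict(np.load("pics/w7.npz"));P=np.array([onplane(c,u,v,22,True)[:2] for u,v in((370,44),(497,78),(467,241),(347,240))],np.float32)
print(P,P.mean(0),cv2.minAreaRect(P)); print("oil cap",onplane(c,131,164,60,True))
E
python3 -m jog '[[0,0,-0.015,0,0,0,0.6],[0,0,0,0.039,-0.009,0.05,0.6],[0,0,0,0,0,0.09,0.6],[0,0,0,0,0,0.09,0.6],[0,0,0,0,0,0.07,0.6]]' >/dev/null
python3 -m jog '[[0,0,0,0,0,0.03,0.6],[0,0,0,0,0,0.01,0.6],[0,0,0,0,0,0,0.6],[0,0,0,0,0,0,0.6]]'
python3 -c "from h import *;plan(455.5,-99.8,175,-4)"
```

```text
[[ 558.4 -224.8]
 [ 533.2 -394.2]
 [ 335.  -361.8]
 [ 363.7 -194.9]] [ 447.6 -293.9] ((447.96417236328125, -293.5013427734375), (171.23733520507812, 200.79244995117188), 80.6956787109375)
oil cap [470.6  -4.   60. ]
t: 20.98
tool_pos: [456.8, -94.6, 188.1]
eef_rot: [1.0, -0.031, 0.0, 0.0]
ft_force: [0.4, -0.1, -0.1]
grip_width: 0.606
grip_force: 0.0
t21.0 pos[456.8 -94.6 188.1] yaw-3.5 w51.5 F0 ft[ 0.4 -0.1 -0.1] | turn 0.5deg=0.0052 x1: 0.0052 | shift [-0.0022  0.0133  0.0328] x1: [-0.0022  0.0133  0.0328]
```

```bash
python3 -m jog '[[0,0,0.005,-0.002,0.013,0.015,0.6],[0,0,0,0,0,0.013,0.6],[0,0,0,0,0,0.004,0.55],[0,0,0,0,0,0,0.4],[0,0,0,0,0,0,0.25]]' 40
python3 -m jog '[[0,0,0,0,0,0,0.2],[0,0,0,0,0,0,0.2],[0,0,0,0,0,0,0.2]]'
python3 -c "from h import *;plan(455.5,-99.8,175,-4)"
```

```text
t: 21.4
tool_pos: [455.4, -100.8, 175.3]
eef_rot: [0.999, -0.036, 0.0, 0.0]
ft_force: [0.6, -0.7, -0.4]
grip_width: 0.338
grip_force: 39.9
t: 21.65
tool_pos: [455.3, -100.6, 175.1]
eef_rot: [0.999, -0.036, 0.0, 0.0]
ft_force: [-0.4, -0.9, 1.0]
grip_width: 0.34
grip_force: 40.1
t21.6 pos[ 455.3 -100.6  175.1] yaw-4.1 w28.9 F40 ft[-0.4 -0.9  1. ] | turn -0.1deg=-0.0012 x1: -0.0012 | shift [ 0.0003 -0.0021  0.0003] x1: [ 0.0003 -0.0021  0.0003]
```

```bash
python3 -m jog '[[0,0,0,0,0,-0.02,0.2],[0,0,0,0,0,-0.05,0.2],[0,0,0,0,0,-0.06,0.2],[0,0,0,0,0,-0.05,0.2],[0,0,0.0556,0,0,0,0.2]]' >/dev/null
python3 -m jog '[[0,0,0,0.01,0.06,0,0.2],[0,0,0,0.013,0.08,0,0.2],[0,0,0,0.013,0.08,0,0.2],[0,0,0,0.013,0.08,0,0.2],[0,0,0,0.01,0.065,0,0.2]]' >/dev/null
python3 -m jog '[[0,0,0,0.0,0.03,0,0.2],[0,0,0,0,0,0,0.2],[0,0,0,0,0,0,0.2]]'
python3 -c "
from h import *
plan(454.5,-260.5,180,-9.1)"
```

```text
t: 22.73
tool_pos: [453.2, -260.1, 246.8]
eef_rot: [0.997, -0.08, -0.0, -0.001]
ft_force: [-1.2, -0.5, 0.0]
grip_width: 0.339
grip_force: 40.0
t22.7 pos[ 453.2 -260.1  246.8] yaw-9.2 w28.8 F40 ft[-1.2 -0.5  0. ] | turn -0.1deg=-0.0009 x1: -0.0009 | shift [0.0034 0.0005 0.1669] x2: [0.0017 0.0003 0.0835]
```

```bash
python3 -m jog '[[0,0,0,0.003,0,0.05,0.2],[0,0,0,0,0,0.05,0.2],[0,0,0,0,0,0.04,0.2],[0,0,0,0,0,0.01,0.2],[0,0,0,0,0,0,0.2]]'
python3 -m jog '[[0,0,0,0,0,0.005,0.2],[0,0,0,0,0,0.004,0.2],[0,0,0,0,0,0.002,0.2],[0,0,0,0,0,0,0.2],[0,0,0,0,0,0,0.2]]'
python3 -c "
from h import *
plan(454.5,-260.5,179,-9.1)"
```

```text
t: 23.15
tool_pos: [454.1, -258.5, 185.3]
eef_rot: [0.997, -0.079, -0.002, -0.001]
ft_force: [-0.8, -0.5, 0.1]
grip_width: 0.337
grip_force: 40.0
t: 23.57
tool_pos: [454.9, -260.6, 183.0]
eef_rot: [0.997, -0.079, 0.0, 0.0]
ft_force: [0.7, 0.1, -0.6]
grip_width: 0.338
grip_force: 40.0
t23.6 pos[ 454.9 -260.6  183. ] yaw-9.1 w28.7 F40 ft[ 0.7  0.1 -0.6] | turn -0.0deg=-0.0001 x1: -0.0001 | shift [-0.0009 -0.0001  0.0101] x1: [-0.0009 -0.0001  0.0101]
```

```bash
python3 -m jog '[[0,0,0,0,0,0.003,0.2],[0,0,0,0,0,0.003,0.2],[0,0,0,0,0,0.002,0.2],[0,0,0,0,0,0.001,0.2],[0,0,0,0,0,0,0.2]]'
python3 -m jog '[[0,0,0,0,0,0.001,0.2],[0,0,0,0,0,0.0,0.2],[0,0,0,0,0,0,0.2]]'
```

```text
t: 23.98
tool_pos: [454.7, -260.6, 179.1]
eef_rot: [0.997, -0.079, -0.0, -0.0]
ft_force: [-1.2, 0.7, 2.1]
grip_width: 0.339
grip_force: 40.3
t: 24.23
tool_pos: [454.8, -260.6, 179.1]
eef_rot: [0.997, -0.079, -0.0, -0.0]
ft_force: [-3.3, 1.3, 6.3]
grip_width: 0.338
grip_force: 40.7
```

```bash
python3 -m jog '[[0,0,0,0,0,-0.001,0.34],[0,0,0,0,0,0,0.38],[0,0,0,0,0,0,0.45],[0,0,0,0,0,0,0.5],[0,0,0,0,0,-0.01,0.5]]' 20
python3 -m jog '[[0,0,0,0,0,-0.04,0.5],[0,0,0,0,0,-0.08,0.5],[0,0,0,0,0,-0.08,0.5],[0,0,0,0,0,-0.08,0.5],[0,0,0,0.007,-0.0915,0,0.5]]' 
python3 -m jog '[[0,0,0,0.007,-0.0915,0,0.6],[0,0,0,0.007,-0.0915,0,0.6],[0,0,0,0.007,-0.0915,0,0.6],[0,0,0,0.007,-0.0915,0,0.6],[0,0,0,0.007,-0.0915,0,0.6]]' >/dev/null
python3 -m jog '[[0,0,0,0.007,-0.0915,0,0.6],[0,0,0,0.007,-0.0915,0,0.6],[0,0,0,0.007,-0.0915,0,0.6],[0,0,0,0.007,-0.0915,0,0.6],[0,0,0,0.007,-0.0915,0,0.6]]' >/dev/null
python3 -m jog '[[0,0,0,0.007,-0.0915,0,0.6],[0,0,0,0.007,-0.0915,0,0.6],[0,0,0,0.007,-0.0915,0,0.6],[0,0,0,0,0,0,0.6],[0,0,0,0,0,0,0.6]]' 
python3 - <<'E'
from h import *
np.set_printoptions(precision=1,suppress=True)
plan(620.5,243.5,180)
c=save('wrist','pics/w8.png');hsv=cv2.cvtColor(c["color"],cv2.COLOR_RGB2HSV)
m=cv2.inRange(hsv,np.array((125,70,30)),np.array((160,255,255)))
ys,xs=np.nonzero(m);print(xs.mean(),ys.mean(),len(xs))
s=save('scene','pics/s8.png')['color']
cv2.imwrite('pics/c8.png',np.hstack([cv2.resize(s[160:250,60:190],(433,300)),cv2.resize(c["color"],(367,300))])[:,:,::-1])
E
```

```text
t: 24.65
tool_pos: [454.3, -260.2, 182.0]
eef_rot: [0.997, -0.079, -0.001, -0.001]
ft_force: [0.0, 0.9, 0.8]
grip_width: 0.502
grip_force: 0.0
t: 25.07
tool_pos: [465.1, -229.6, 303.3]
eef_rot: [0.997, -0.082, 0.007, 0.005]
ft_force: [1.6, -0.2, 1.0]
grip_width: 0.504
grip_force: 0.0
t: 26.32
tool_pos: [574.4, 241.1, 294.7]
eef_rot: [0.997, -0.078, -0.0, 0.0]
ft_force: [0.6, -1.3, 0.4]
grip_width: 0.598
grip_force: 0.0
t26.3 pos[574.4 241.1 294.7] yaw-8.9 w50.9 F0 ft[ 0.6 -1.3  0.4] | turn -0.0deg=-0.0000 x1: -0.0000 | shift [ 0.1 -0.   0.3] x4: [ 0.  -0.   0.1]
239.16814159292036 139.2536873156342 678
```

View pics/c8.png

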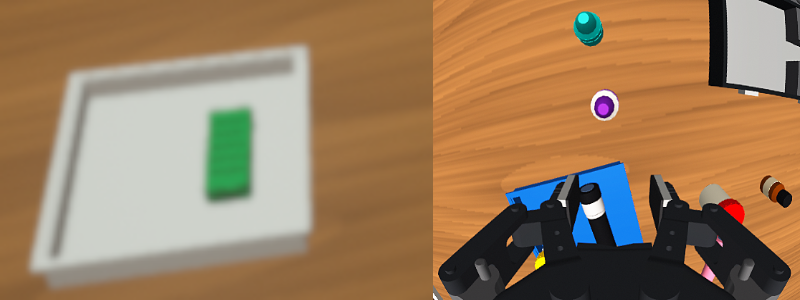

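The mailer lies flat in the white tray (scene crop (230,153)). The stain bottle shows in the wrist crop at (604,105), with the turquoise one well beyond it at (588,28).

```bash
python3 - <<'E'
from h import *
c=dict(np.load("pics/w8.npz"));p=onplane(c,239.2,139.3,55,True);print(p);plan(p[0],p[1],180)
s=telemetry.get_obs()
E
```

```text
[619.13346104 242.91633359  55.        ]
t26.4 pos[574.2 239.  294.5] yaw-9.1 w50.8 F0 ft[-0.1  0.2  1. ] | turn -0.0deg=-0.0000 x1: -0.0000 | shift [ 0.1093 -0.0275  0.2863] x4: [ 0.0273 -0.0069  0.0716]
```

```bash
python3 -m jog '[[0,0,0,0.055,-0.014,0,0.6],[0,0,0,0.055,-0.014,0.02,0.6],[0,0,0,0,0,0.08,0.6],[0,0,0,0,0,0.08,0.6],[0,0,0,0,0,0.06,0.6]]' >/dev/null
python3 -m jog '[[0,0,0,0,0,0.03,0.6],[0,0,0,0,0,0.01,0.6],[0,0,0,0,0,0,0.6],[0,0,0,0,0,0,0.6]]'
python3 -c "from h import *;plan(620,243.2,180)"
```

```text
t: 27.17
tool_pos: [620.5, 243.0, 184.6]
eef_rot: [0.997, -0.08, 0.001, -0.0]
ft_force: [-0.3, 0.5, 0.4]
grip_width: 0.602
grip_force: 0.0
t27.2 pos[620.5 243.  184.6] yaw-9.1 w51.2 F0 ft[-0.3  0.5  0.4] | turn -0.0deg=-0.0000 x1: -0.0000 | shift [-0.0014 -0.0004  0.0115] x1: [-0.0014 -0.0004  0.0115]
```

```bash
python3 -m jog '[[0,0,0,0,0,0.01,0.5],[0,0,0,0,0,0,0.4],[0,0,0,0,0,0,0.25],[0,0,0,0,0,0,0.25],[0,0,0,0,0,0,0.25]]' 35
python3 -m jog '[[0,0,0,0,0,0,0.25],[0,0,0,0,0,0,0.25],[0,0,0,0,0,-0.01,0.25],[0,0,0,0,0,-0.03,0.25],[0,0,0,0,0,-0.06,0.25]]'
python3 -c "from h import *;plan(620,243.2,180)"
```

```text
t: 27.58
tool_pos: [620.3, 243.6, 180.4]
eef_rot: [0.997, -0.079, 0.001, -0.0]
ft_force: [-0.2, -0.1, 4.6]
grip_width: 0.341
grip_force: 34.6
t: 28.0
tool_pos: [617.9, 242.9, 215.5]
eef_rot: [0.997, -0.079, -0.004, 0.001]
ft_force: [0.1, 0.2, -1.1]
grip_width: 0.342
grip_force: 34.6
t28.0 pos[617.9 242.9 215.5] yaw-9.1 w29.0 F35 ft[ 0.1  0.2 -1.1] | turn -0.0deg=-0.0000 x1: -0.0000 | shift [ 0.0051 -0.0015  0.0887] x1: [ 0.0051 -0.0015  0.0887]
```

```bash
python3 -m jog '[[0,0,0,0,0,-0.07,0.25],[0,0,0,0,0,-0.07,0.25],[0,0,0,0,0,-0.07,0.25],[0,0,0,-0.01,0.045,0,0.25],[0,0,0,-0.019,0.07,0,0.25]]' >/dev/null
python3 -m jog '[[0,0,0,-0.019,0.09,0,0.25],[0,0,0,-0.019,0.09,0,0.25],[0,0,0,-0.019,0.09,0,0.25],[0,0,0,-0.019,0.09,0,0.25],[0,0,0,-0.019,0.09,0,0.25]]' >/dev/null
python3 -m jog '[[0,0,0,-0.019,0.09,0,0.25],[0,0,0,-0.019,0.09,0,0.25],[0,0,0,-0.019,0.09,0,0.25],[0,0,0,-0.019,0.09,0,0.25],[0,0,0,-0.019,0.09,0,0.25]]' >/dev/null
python3 -m jog '[[0,0,0,-0.019,0.09,0,0.25],[0,0,0,-0.019,0.09,0,0.25],[0,0,0,-0.019,0.09,0,0.25],[0,0,0,-0.019,0.08,0,0.25],[0,0,0,-0.019,0.06,0,0.25]]' >/dev/null
python3 -m jog '[[0,0,0,0,0.03,0,0.25],[0,0,0,0,0,0,0.25],[0,0,0,0,0,0,0.25]]'
python3 -c "from h import *;plan(401.8,-323.9,185,-9.1)"
```

```text
t: 29.92
tool_pos: [403.6, -311.3, 302.9]
eef_rot: [0.997, -0.08, 0.0, -0.0]
ft_force: [-0.8, 0.4, -1.0]
grip_width: 0.34
grip_force: 34.6
t29.9 pos[ 403.6 -311.3  302.9] yaw-9.2 w28.9 F35 ft[-0.8  0.4 -1. ] | turn -0.1deg=-0.0008 x1: -0.0008 | shift [0.0006 0.0318 0.2947] x3: [0.0002 0.0106 0.0982]
```

```bash
python3 -m jog '[[0,0,0,0,0.032,0.03,0.25],[0,0,0,0,0,0.08,0.25],[0,0,0,0,0,0.08,0.25],[0,0,0,0,0,0.06,0.25],[0,0,0,0,0,0.025,0.25]]' >/dev/null
python3 -m jog '[[0,0,0,0,0,0.005,0.25],[0,0,0,0,0,0,0.25],[0,0,0,0,0,0,0.25],[0,0,0,0,0,0,0.25]]'
python3 -m jog '[[0,0,0,0,0,0.003,0.25],[0,0,0,0,0,0.003,0.25],[0,0,0,0,0,0,0.25],[0,0,0,0,0,0,0.25]]'
python3 -c "from h import *;plan(401.8,-323.9,184.2,-9.1)"
```

```text
t: 30.67
tool_pos: [402.4, -324.5, 192.8]
eef_rot: [0.997, -0.079, 0.001, 0.001]
ft_force: [-0.1, -0.7, -0.5]
grip_width: 0.342
grip_force: 34.6
t: 31.0
tool_pos: [401.5, -324.1, 188.7]
eef_rot: [0.997, -0.079, 0.0, 0.0]
ft_force: [-0.1, -0.3, -0.8]
grip_width: 0.342
grip_force: 34.6
t31.0 pos[ 401.5 -324.1  188.7] yaw-9.1 w29.0 F35 ft[-0.1 -0.3 -0.8] | turn -0.0deg=-0.0002 x1: -0.0002 | shift [ 0.0006 -0.0007  0.0113] x1: [ 0.0006 -0.0007  0.0113]
```

```bash
python3 -m jog '[[0,0,0,0,0,0.004,0.25],[0,0,0,0,0,0.003,0.25],[0,0,0,0,0,0.002,0.25],[0,0,0,0,0,0.001,0.25],[0,0,0,0,0,0,0.25]]'
python3 -m jog '[[0,0,0,0,0,0.001,0.25],[0,0,0,0,0,0.0,0.25],[0,0,0,0,0,0,0.25]]'
```

```text
t: 31.42
tool_pos: [401.5, -324.1, 184.4]
eef_rot: [0.997, -0.079, -0.0, -0.0]
ft_force: [0.8, 0.2, 0.6]
grip_width: 0.342
grip_force: 34.7
t: 31.67
tool_pos: [401.6, -324.1, 184.3]
eef_rot: [0.997, -0.079, -0.0, -0.0]
ft_force: [-1.4, 1.6, 3.6]
grip_width: 0.345
grip_force: 34.9
```

```bash
python3 -m jog '[[0,0,0,0,0,-0.001,0.345],[0,0,0,0,0,0,0.36],[0,0,0,0,0,0,0.4],[0,0,0,0,0,0,0.46],[0,0,0,0,0,-0.01,0.46]]' 20
python3 -m jog '[[0,0,0,0,0,-0.04,0.46],[0,0,0,0,0,-0.08,0.46],[0,0,0,0,0,-0.08,0.46],[0,0,0,0,0,-0.08,0.46],[0,0,0,-0.0038,-0.091,0,0.5]]' 
python3 -m jog '[[0,0,0,-0.0038,-0.091,0,0.6],[0,0,0,-0.0038,-0.091,0,0.6],[0,0,0,-0.0038,-0.091,0,0.6],[0,0,0,-0.0038,-0.091,0,0.6],[0,0,0,-0.0038,-0.091,0,0.6]]' >/dev/null
python3 -m jog '[[0,0,0,-0.0038,-0.091,0,0.6],[0,0,0,-0.0038,-0.091,0,0.6],[0,0,0,-0.0038,-0.091,0,0.6],[0,0,0,0,0,0,0.6],[0,0,0,0,0,0,0.6]]' 
python3 - <<'E'
from h import *
np.set_printoptions(precision=1,suppress=True)
c=save('wrist','pics/w9.png')
plan(470,2,180)
s=save('scene','pics/s9.png')['color']
cv2.imwrite('pics/c9.png',np.hstack([cv2.resize(s[160:250,60:190],(288,200)),cv2.resize(c["color"],(512,384))[:200]])[:,:,::-1])
E
```

```text
t: 32.08
tool_pos: [401.2, -323.8, 187.7]
eef_rot: [0.997, -0.079, -0.001, -0.001]
ft_force: [-0.5, -0.1, -0.8]
grip_width: 0.458
grip_force: 0.0
t: 32.5
tool_pos: [407.6, -293.0, 309.3]
eef_rot: [0.997, -0.082, 0.006, 0.007]
ft_force: [1.0, -0.5, 1.7]
grip_width: 0.499
grip_force: 0.0
t: 33.33
tool_pos: [439.8, 3.3, 300.6]
eef_rot: [0.997, -0.077, 0.0, 0.0]
ft_force: [-0.5, -0.6, -0.2]
grip_width: 0.599
grip_force: 0.0
t33.4 pos[439.8   2.2 300.7] yaw-9.0 w51.2 F0 ft[0.6 0.1 0.7] | turn -0.0deg=-0.0000 x1: -0.0000 | shift [ 0.1 -0.   0.3] x4: [ 0.  -0.   0.1]
```

View pics/c9.png

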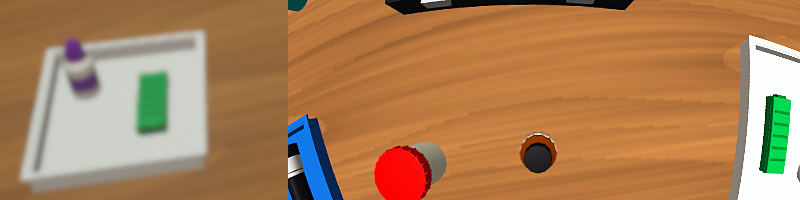

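The stain bottle stands in the white tray (left crop (80,68)). The oil cap is at wrist pixel (250,157).

```bash
python3 - <<'E'
from h import *
c=dict(np.load("pics/w9.npz"));g=c["color"].max(2)[140:175,230:270].copy();m=(g<70).astype(np.uint8)
n,l,st,ce=cv2.connectedComponentsWithStats(m);i=1+np.argmax(st[1:,4]);u=ce[i]+[230,140];p=onplane(c,*u,60,True);print(u,st[i],p);plan(p[0],p[1],179)
E
```

```text
[249.50074516 157.49925484] [  6   2  28  31 671] [4.70385929e+02 1.03629022e-01 6.00000000e+01]
t33.4 pos[439.9   1.4 300.6] yaw-9.1 w50.7 F0 ft[-0.4  0.2 -0.6] | turn -0.0deg=-0.0000 x1: -0.0000 | shift [ 0.0757 -0.0089  0.3041] x4: [ 0.0189 -0.0022  0.076 ]
```

```bash
python3 -m jog '[[0,0,0,0.038,-0.004,0,0.6],[0,0,0,0.038,-0.005,0.02,0.6],[0,0,0,0,0,0.08,0.6],[0,0,0,0,0,0.08,0.6],[0,0,0,0,0,0.07,0.6]]' >/dev/null
python3 -m jog '[[0,0,0,0,0,0.035,0.6],[0,0,0,0,0,0.013,0.6],[0,0,0,0,0,0,0.6],[0,0,0,0,0,0,0.6]]'
python3 -c "from h import *;plan(470.4,0.1,178)"
```

```text
t: 34.18
tool_pos: [471.0, -0.8, 181.9]
eef_rot: [0.997, -0.08, 0.001, 0.0]
ft_force: [1.1, -0.0, 0.7]
grip_width: 0.602
grip_force: 0.0
t34.2 pos[471.   -0.8 181.9] yaw-9.2 w51.2 F0 ft[ 1.1 -0.   0.7] | turn -0.0deg=-0.0000 x1: -0.0000 | shift [-0.0019 -0.0018  0.0098] x1: [-0.0019 -0.0018  0.0098]
```

```bash
python3 -m jog '[[0,0,0,-0.001,0,0.009,0.5],[0,0,0,0,0,0,0.4],[0,0,0,0,0,0,0.25],[0,0,0,0,0,0,0.25],[0,0,0,0,0,0,0.25]]' 35
python3 -m jog '[[0,0,0,0,0,0,0.25],[0,0,0,0,0,0,0.25],[0,0,0,0,0,-0.01,0.25],[0,0,0,0,0,-0.03,0.25],[0,0,0,0,0,-0.06,0.25]]'
python3 -c "from h import *;plan(484.7,-337.1,290,-9.1)"
```

```text
t: 34.6
tool_pos: [470.7, 0.3, 178.7]
eef_rot: [0.997, -0.079, 0.001, 0.0]
ft_force: [-1.4, -0.3, 3.8]
grip_width: 0.34
grip_force: 34.7
t: 35.02
tool_pos: [468.2, 0.8, 215.2]
eef_rot: [0.997, -0.079, -0.004, -0.001]
ft_force: [0.9, -0.7, -1.3]
grip_width: 0.338
grip_force: 34.6
t35.0 pos[468.2   0.8 215.2] yaw-9.1 w28.7 F35 ft[ 0.9 -0.7 -1.3] | turn -0.0deg=-0.0001 x1: -0.0001 | shift [ 0.1743  0.8277 -0.187 ] x9: [ 0.0194  0.092  -0.0208]
```

```bash
python3 -m jog '[[0,0,0,0,0,-0.06,0.25],[0,0,0,0,0,-0.06,0.25],[0,0,0,0,0,-0.05,0.25],[0,0,0,0.01,0.04,0,0.25],[0,0,0,0.018,0.08,0,0.25]]' >/dev/null
python3 -m jog '[[0,0,0,0.018,0.09,0,0.25],[0,0,0,0.018,0.09,0,0.25],[0,0,0,0.018,0.09,0,0.25],[0,0,0,0.018,0.09,0,0.25],[0,0,0,0.018,0.09,0,0.25]]' >/dev/null
python3 -m jog '[[0,0,0,0.018,0.09,0,0.25],[0,0,0,0.018,0.08,0,0.25],[0,0,0,0.015,0.06,0,0.25],[0,0,0,0,0.03,0,0.25],[0,0,0,0,0,0,0.25]]' >/dev/null
python3 -m jog '[[0,0,0,0,0,0,0.25],[0,0,0,0,0,0,0.25]]'
python3 -c "from h import *;plan(484.7,-337.1,192,-9.1)"
```

```text
t: 36.43
tool_pos: [484.1, -336.6, 285.0]
eef_rot: [0.997, -0.079, -0.001, -0.001]
ft_force: [-0.2, -0.5, -0.1]
grip_width: 0.339
grip_force: 34.7
t36.4 pos[ 484.1 -336.6  285. ] yaw-9.1 w28.8 F35 ft[-0.2 -0.5 -0.1] | turn 0.0deg=0.0005 x1: 0.0005 | shift [0.0017 0.0011 0.2325] x3: [0.0006 0.0004 0.0775]
```

```bash
python3 -m jog '[[0,0,0,0,0,0.03,0.25],[0,0,0,0,0,0.07,0.25],[0,0,0,0,0,0.07,0.25],[0,0,0,0,0,0.04,0.25],[0,0,0,0,0,0.02,0.25]]' >/dev/null
python3 -m jog '[[0,0,0,0,0,0.007,0.25],[0,0,0,0,0,0.005,0.25],[0,0,0,0,0,0,0.25],[0,0,0,0,0,0,0.25]]'
python3 -c "from h import *;plan(484.7,-337.1,182.5,-9.1)"
```

```text
t: 37.18
tool_pos: [484.8, -338.4, 190.2]
eef_rot: [0.997, -0.079, 0.001, 0.001]
ft_force: [-0.4, -0.7, 0.1]
grip_width: 0.342
grip_force: 34.7
t37.2 pos[ 484.8 -338.4  190.2] yaw-9.1 w29.1 F35 ft[-0.4 -0.7  0.1] | turn 0.0deg=0.0001 x1: 0.0001 | shift [-0.0009 -0.0032  0.0193] x1: [-0.0009 -0.0032  0.0193]
```

```bash
python3 -m jog '[[0,0,0,0,0,0.005,0.25],[0,0,0,0,0,0.005,0.25],[0,0,0,0,0,0.003,0.25],[0,0,0,0,0,0.002,0.25],[0,0,0,0,0,0,0.25]]'
python3 -m jog '[[0,0,0,0,0,0.001,0.25],[0,0,0,0,0,0.001,0.25],[0,0,0,0,0,0,0.25],[0,0,0,0,0,0,0.25]]'
```

```text
t: 37.6
tool_pos: [484.2, -338.2, 182.8]
eef_rot: [0.997, -0.079, -0.0, -0.0]
ft_force: [0.2, 0.5, 0.3]
grip_width: 0.343
grip_force: 34.7
t: 37.93
tool_pos: [484.4, -338.3, 182.8]
eef_rot: [0.997, -0.079, -0.0, -0.0]
ft_force: [-2.6, 1.8, 5.8]
grip_width: 0.341
grip_force: 35.0
```

Contact. Release, retreat and check everything.

```bash
python3 -m jog '[[0,0,0,0,0,-0.0015,0.343],[0,0,0,0,0,0,0.36],[0,0,0,0,0,0,0.4],[0,0,0,0,0,0,0.46],[0,0,0,0,0,-0.01,0.46]]' 20
python3 -m jog '[[0,0,0,0,0,-0.04,0.46],[0,0,0,0,0,-0.08,0.46],[0,0,0,0,0,-0.08,0.46],[0,0,0,0,0,-0.08,0.46],[0,0,0,0,0,-0.08,0.5]]' 
python3 -m jog '[[0,0,0,0,0,0,0.6],[0,0,0,0,0,0,0.6],[0,0,0,0,0,0,0.6]]'
python3 - <<'E'
from h import *
s=save('scene','pics/s10.png')['color'];d=save('side','pics/d10.png')['color']
cv2.imwrite('pics/c10.png',np.vstack([np.hstack([cv2.resize(s[150:270,60:220],(400,300)),cv2.resize(s[110:230,250:410],(400,300))]),np.hstack([cv2.resize(d[90:180,260:380],(400,300)),cv2.resize(d[210:384,180:412],(400,300))])])[:,:,::-1])
E
```

```text
t: 38.35
tool_pos: [483.9, -337.8, 185.7]
eef_rot: [0.997, -0.079, -0.001, -0.001]
ft_force: [0.3, -0.6, -0.6]
grip_width: 0.462
grip_force: 0.0
t: 38.77
tool_pos: [484.1, -338.0, 332.2]
eef_rot: [0.997, -0.079, -0.0, -0.0]
ft_force: [0.9, -0.4, 0.1]
grip_width: 0.498
grip_force: 0.0
t: 39.02
tool_pos: [484.0, -337.9, 330.2]
eef_rot: [0.997, -0.079, -0.0, -0.0]
ft_force: [-0.1, 0.6, -0.8]
grip_width: 0.597
grip_force: 0.0
```

View pics/c10.png

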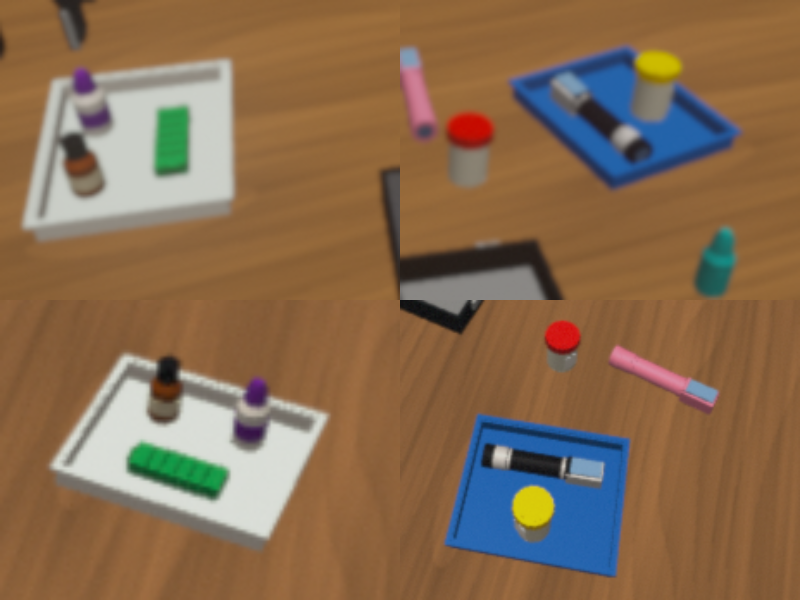

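The white tray holds both bottles upright at (90,100) and (80,165) and the mailer flat at (172,140). The blue tray holds the refractometer flat and the yellow pot upright, and the red pot hasn't moved.

```bash
python3 -c "from h import *;print(order.finish_job())"
```

```text
the job is handed in; nothing more can be done
None
```

Both kits are made up in the order asked and handed in at about 39 s: the refractometer and yellow-lidded pot are in the blue tray, the mailer, stain bottle and oil bottle are in the white tray, and the red-lidded pot was left where it stood.

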